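# Load a solenoid coil in the coil tester and hold it at the detent

### The arm

A 7-joint arm with a two-finger parallel gripper is mounted at the origin on the work surface. World frame = base frame: x ahead of the robot, y to its left, z up, the work surface at z = 0. Lengths are in m, angles in rad, forces in N, time in s.
With the tool pointing down it reaches from about 0.425 to 0.825 m from the base axis. Payload 3.6 kg.
Tool frame: the origin (TCP) lies at the very end of the fingers, on their centre line; the grasp point (between the pads) lies 19 mm behind it; z points along the fingers, y is the direction in which the jaws open and shut (so a half turn about z gives the same grasp; the last joint's range is limited). The gripper opens to 85 mm and grips with 20 to 120 N. Pads are 22 mm wide; open, the fingers measure 114 mm over their backs; the gripper's body (76 mm by 85 mm) begins 54 mm behind the grasp point. The pads swing forward as they close: fully open they stand 13 mm farther back than shut.
Start: joints at [1.177, 0.615, -0.013, 1.423, 0.008, 1.103, -0.04], TCP at [0.233, -0.607, 0.231] pointing down, gripper open.
Joint ranges: [-3.12, 3.12], [-0.3, 2.06], [-1.34, 1.32], [0.26, 2.42], [-1.36, 4.5], [0.01, 1.98], [-2.84, 2.84]. Speed limits (rad/s): [2.79, 2.79, 3.14, 3.14, 3.14, 3.14, 3.14].

### API

Orientations are given as a 3x3 rotation matrix whose columns are the frame's x, y, z axes.
In Python, from station import observe, camera, get_calibration, hand_in gives the robot as it stands. The module is installed in compiled form; this text tells all that it offers.
- The arm moves only by the shell command python3 -m crank 'ROWS' [FORCE]. ROWS is JSON, a list of rows, each a list of 3 entries, a list of its own where there are three numbers: the shift along the tool's x, y, z in m, then the turn about the tool's z in degrees, then the closure, from 0 (fully open) to 1 (shut). A call has 1 to 8 rows; each row is the pose to reach, as a shift and turn from the pose commanded when the call began, along the tool's axes at that moment; what a row does not reach only later rows make up. A row lasts 1/12 s, in which the tool goes at most 41.7 mm and 7.16 degrees, less where a joint would pass 70% of its speed; a pose out of reach is approached as far as the arm can. A call with a gripper value outside its range is refused whole. The fingers move at their own pace and stop on an object; FORCE is the grip in N (left out, the last holds). Time passes only in rows, so rows that repeat a pose let the fingers close. It gives the time, the measured TCP pose, the force and the opening at its end, in the units of the state.
- observe(): the state, without advancing time (a new reading comes with each control period).
- camera(name): name is "side" or "top" or "wrist"; returns (picture, depth): 400x640x3 uint8, red, green, blue; 400x640 float32, m along the optical axis (not along the pixel's ray), 0 where there is no reading.
- get_calibration(name): a dict with "intrinsics" (3x3 intrinsics, pixels), "view" (4x4, takes a point from world to camera coordinates). Camera axes: x right, y up, looking along -z (the intrinsics and any distortion apply to the point x, -y, -z); pixel columns grow to the right and rows downward; lengths in m; the calibration is good to about 2 mm. The wrist camera is an equidistant fisheye: a pixel r from the principal point sees the ray r / f radians off the axis. A picture is of the moment at which its call begins: read the wrist's pose just before it. get_calibration takes no time and is no camera call; for the wrist camera it gives the pose at the moment of the call.
- hand_in(): hands the job in, once; it reports no verdict.
The state is a dict: "clock": time; "joint_positions": joint angles; "qvel": joint speeds; "joint_efforts": joint torques, N m; "tool_pos": TCP position; "ee_rot": TCP orientation; "force": force on the tool from outside, world axes, zero at the start; "wrist_torque": the same for the moment, N m; "width": finger opening in m.
Only numpy, scipy, OpenCV 4.12 (cv2) and the standard library are available. Lean on these libraries where they do the work, as an engineer would, in place of code of your own. Each camera call takes 0.05 s, during which the arm holds its last target. There are 200 camera calls.

### The job

Draw the loose wound coil straight up off the bare stem of the solenoid valve (the valve whose lock nut has been taken off) and set it down over the mandrel of the coil tester's carriage, fully home and let go of. Then take the carriage by its handle, slide it along its rail towards the measuring head until you feel the ball detent drop into its notch, and finish while still holding the handle firmly there, for the reading to be taken. Leave everything else on the desk where it is.

Things in the scene. Friction and masses are not known exactly. Their poses are not given: they have to be found in the camera images.
- coil: The loose solenoid coil: a black bobbin with two flanges wound with copper wire, 44 mm outside diameter, 40 mm high, with an 18 mm bore right through; 0.11 to 0.22 kg. It stands upright round the bare valve stem. Its origin is the centre of its underside, its z axis is the bore's axis, up.
- valve: Brass solenoid valve (fixed) that carries the loose coil: block 50 x 50 mm, 30 mm high, side ports, a round shoulder up to 36 mm on which the coil stands, and a 13 mm steel stem with slightly tapered tip at 96 mm, which stands bare 20 mm out of the coil. Origin: centre of the underside; z up.
- tester: Coil tester's bed (fixed), grey plate 155 x 390 x 12 mm with a rail along its own y. Origin: under the rail, on the desk; plate from x -52 to 103, y -220 to 170 mm. Measuring head clamped on its +x side, at a place along y that differs each time: 40 mm wide arm over the rail, probe end 106 and top 212 mm above the desk. The notch is in a strip 50 mm beside the rail, level with the probe's axis.
- carriage (a joint): Travel along the bed's +y, m: 0 and 0.185 at the end stops; starts 0 to 0.02. Sliding takes 2 to 3 N. The one notch lies where the mandrel stands under the probe's axis, somewhere between 0.12 and 0.16: find it by feel. The ball starts to drop within 4 mm of it, draws the carriage to its middle, and it takes 8 to 11 N along the rail to push it out again.
- plunger (a joint): Position of the carriage's spring-loaded 10 mm detent ball, m, downwards: 0 to 0.001 while it rides on the steel strip beside the rail, about 0.0025 when it has dropped in the notch.
- mandrel (a point): Foot of the mandrel on the carriage's deck, 40 mm above the desk: where the centre of the coil's underside belongs. The mandrel is a steel pin of 13 mm diameter, 30 mm high, its top 7 mm tapered to 6 mm. In the bed's frame it lies at x = 0, y = -70 mm plus the carriage's travel. The deck round it is 70 mm wide.
- handle (a point): The black upright handle on the trailing end of the carriage, a block 22 mm across the rail (bed's x), 34 mm along the rail (bed's y) and 50 mm high. This point: centre of its underside, on the deck, 40 mm above the desk, 120 mm behind the mandrel (bed's -y); axes as the bed's.
- lock_nut: Bystander: the valve's removed brass ring nut, 26 mm across, 10 mm high, flat on the desk. Origin: centre of its underside.
- screwdriver: Bystander: screwdriver lying on the desk between the robot and the tester.
- spanner: Bystander: spanner lying on the desk, left of the screwdriver.
- mug: Bystander: white mug, 76 mm across, 92 mm high, on the far side. Origin: centre of its underside.
- detector: Bystander: blue gas detector lying flat, 120 x 190 mm, 58 mm high, on the far side, right of the mug. Origin: centre of its underside.
- valve_nut: Bystander: a second, like valve (fixed), 100 to 220 mm from the first; its coil is held down by a round brass nut (top at 86 mm) and stays on. Origin: centre of the underside.

How it is judged:
By the outcome, as a careful person would: the job done as asked, in the order asked, and still so for the second after the job is handed in, while the arm keeps its last pose, push and grip.
It also fails if it takes over 61 s, if anything falls off the work surface, if the arm or the gripper's body presses on something with over 40 N, if the wrist force passes 120 N, or if a joint passes its speed limit or range.

## Working session

There is one attempt and no reset: what is moved stays moved. The work goes in short steps, Python scripts to look and compute and a shell command to move; the robot and the scene stay as the last step left them, time stands still between calls to the robot, and variables do not carry over. Pictures are saved under pics/ and viewed, about 8 in all and at most 12, crops included, and the job is handed in when it is done.

```bash
mkdir -p pics
cat > h.py <<'E'
import numpy as np, cv2
from station import observe, camera, get_calibration, hand_in
def cal(n):
    c=get_calibration(n); return np.array(c["intrinsics"]),np.array(c["view"]),c
def cloud(n,K,V,depth):
    v,u=np.mgrid[:400,:640]; d=depth
    P=np.stack([(u-K[0,2])/K[0,0]*d,-(v-K[1,2])/K[1,1]*d,-d,np.ones_like(d)],-1)
    return (P@np.linalg.inv(V).T)[...,:3]
def proj(K,V,p):
    q=V@np.append(p,1); return K[0,0]*q[0]/-q[2]+K[0,2], K[1,1]*q[1]/q[2]+K[1,2]
def tool(p):  # world displacement to tool axes
    s=observe(); R=np.array(s["ee_rot"]); return R.T@(np.array(p)-np.array(s["tool_pos"]))
E
python3 - <<'E'
from h import *
s=observe(); print({k:np.round(v,3).tolist() for k,v in s.items()})
for n in("top","side"):
    K,V,c=cal(n); im,d=camera(n); print(n,c.keys(),np.round(K,1).tolist(),np.round(V,3).tolist())
    cv2.imwrite(f"pics/{n}0.png",im[...,::-1]); np.savez(f"{n}0.npz",im=im,d=d,K=K,V=V)
E
```

```text
{'clock': 0.0, 'joint_positions': [1.177, 0.616, -0.013, 1.425, 0.008, 1.103, -0.04], 'qvel': [0.0, 0.001, -0.001, 0.002, -0.002, -0.002, -0.001], 'joint_efforts': [-0.0, -46.921, 0.259, -17.103, 0.01, 0.01, 0.0], 'tool_pos': [0.233, -0.606, 0.23], 'ee_rot': [[0.933, 0.359, -0.001], [0.359, -0.933, 0.002], [-0.0, -0.003, -1.0]], 'force': [-0.316, -0.089, -0.358], 'wrist_torque': [0.042, 0.03, 0.029], 'width': 0.085}
top dict_keys(['intrinsics', 'view']) [[433.2, 0.0, 324.9], [0.0, 433.2, 199.5], [0.0, 0.0, 1.0]] [[0.008, -1.0, 0.008, -0.033], [0.996, 0.008, 0.094, -0.589], [-0.094, 0.007, 0.996, -1.208], [0.0, 0.0, 0.0, 1.0]]
side dict_keys(['intrinsics', 'view']) [[368.8, 0.0, 319.4], [0.0, 368.8, 199.1], [0.0, 0.0, 1.0]] [[0.937, -0.349, -0.005, -0.536], [0.218, 0.574, 0.789, -0.157], [-0.272, -0.741, 0.614, -0.753], [0.0, 0.0, 0.0, 1.0]]
```

View pics/top0.png

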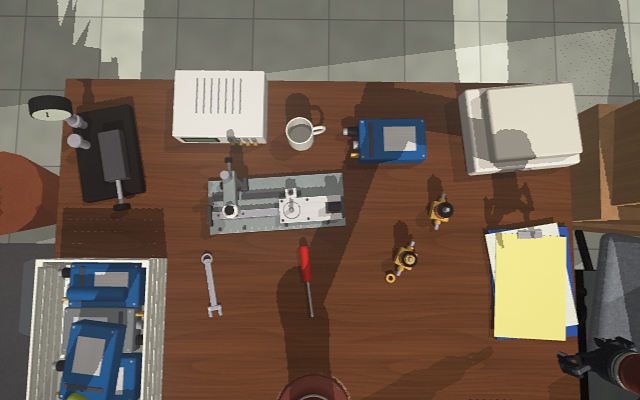

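View pics/side0.png

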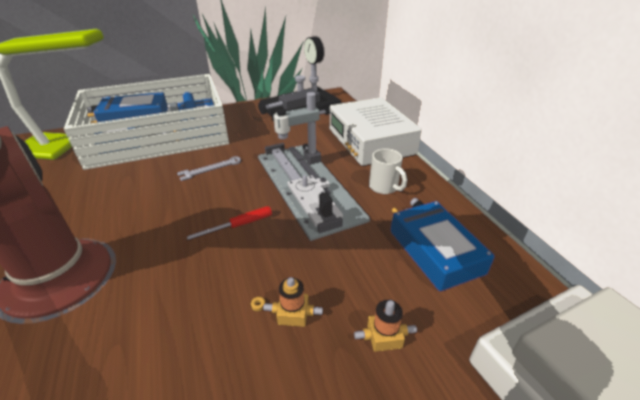

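Run:
```python
from h import *
z={n:np.load(n+"0.npz") for n in("top","side")}
t,s=z["top"],z["side"]
f=lambda im,r0,r1,c0,c1,w,h:cv2.resize(im[r0:r1,c0:c1,::-1],(w,h),interpolation=cv2.INTER_CUBIC)
a=f(s["im"],265,355,240,440,800,360-60)
b=f(t["im"],180,290,370,470,280,300); c=f(t["im"],160,240,200,350,520,300)
cv2.imwrite("pics/crop0.png",np.vstack([a,np.hstack([b,c])]))
for n in z:
    q=z[n]; P=cloud(n,q["K"],q["V"],q["d"]); np.save(n+"P.npy",P)
    m=(P[...,2]>0.07)&(P[...,2]<.12)&(P[...,0]>.3)&(P[...,0]<.75)&(P[...,1]<-.05)&(P[...,1]>-.45)
    k,l,st,ce=cv2.connectedComponentsWithStats(m.astype(np.uint8))
    for i in range(1,k):
        if st[i,4]>15:
            p=P[l==i]; print(n,st[i],ce[i].round(1),p.mean(0).round(4),p.max(0).round(3),p.min(0).round(3))
            for lo,hi in((.07,.08),(.081,.09),(.09,.1)):
                r=p[(p[:,2]>lo)&(p[:,2]<hi)]
                if len(r): print("   ",lo,len(r),r.mean(0).round(4),r.min(0).round(4),r.max(0).round(4))
```

```text
top [471 142   6  10  31] [474.2 146.5] [ 0.7375 -0.4431  0.0722] [ 0.75  -0.434  0.075] [ 0.725 -0.449  0.07 ]
    0.07 31 [ 0.7375 -0.4431  0.0722] [ 0.7245 -0.4489  0.07  ] [ 0.75   -0.4338  0.0746]
top [472 153   6  19  46] [475.6 161. ] [ 0.6964 -0.4459  0.0722] [ 0.719 -0.437  0.075] [ 0.668 -0.45   0.07 ]
    0.07 46 [ 0.6964 -0.4459  0.0722] [ 0.6685 -0.4499  0.0701] [ 0.7194 -0.437   0.0751]
top [334 202   7   9  56] [336.8 205.7] [ 0.5673 -0.0599  0.0899] [ 0.577 -0.052  0.095] [ 0.556 -0.069  0.077]
    0.07 2 [ 0.5563 -0.0541  0.0778] [ 0.5563 -0.0554  0.0772] [ 0.5564 -0.0527  0.0785]
    0.081 23 [ 0.5663 -0.0598  0.0882] [ 0.5582 -0.0687  0.085 ] [ 0.5773 -0.0523  0.09  ]
    0.09 31 [ 0.5688 -0.0603  0.092 ] [ 0.5581 -0.0685  0.0901] [ 0.5772 -0.0521  0.095 ]
top [437 202  16  16 197] [444.7 209.6] [ 0.5598 -0.3552  0.0792] [ 0.581 -0.335  0.1  ] [ 0.54  -0.376  0.07 ]
    0.07 146 [ 0.5589 -0.3546  0.0765] [ 0.5395 -0.3762  0.0702] [ 0.581  -0.3346  0.08  ]
    0.081 26 [ 0.5626 -0.3597  0.0833] [ 0.5445 -0.3744  0.0812] [ 0.5775 -0.3391  0.0896]
    0.09 18 [ 0.5599
[... 907 characters left out ...]
.446 -0.233  0.096] [ 0.403 -0.278  0.071]
    0.07 289 [ 0.4228 -0.2619  0.0752] [ 0.403  -0.2783  0.0708] [ 0.4464 -0.2333  0.0799]
    0.081 102 [ 0.4235 -0.2601  0.0849] [ 0.4128 -0.2681  0.0812] [ 0.4358 -0.2453  0.0899]
    0.09 37 [ 0.4238 -0.2578  0.0936] [ 0.4181 -0.2628  0.0902] [ 0.4299 -0.2523  0.0959]
side [376 300  27  24 509] [389.  311.5] [ 0.5573 -0.3594  0.0774] [ 0.581 -0.335  0.096] [ 0.537 -0.378  0.07 ]
    0.07 418 [ 0.5569 -0.3592  0.0749] [ 0.5368 -0.3784  0.0701] [ 0.5811 -0.3354  0.0799]
    0.081 32 [ 0.5577 -0.3607  0.0857] [ 0.5527 -0.3714  0.0811] [ 0.5688 -0.3538  0.0899]
    0.09 43 [ 0.5583 -0.3581  0.0937] [ 0.5526 -0.3631  0.0904] [ 0.5636 -0.3524  0.0959]
```

View pics/crop0.png

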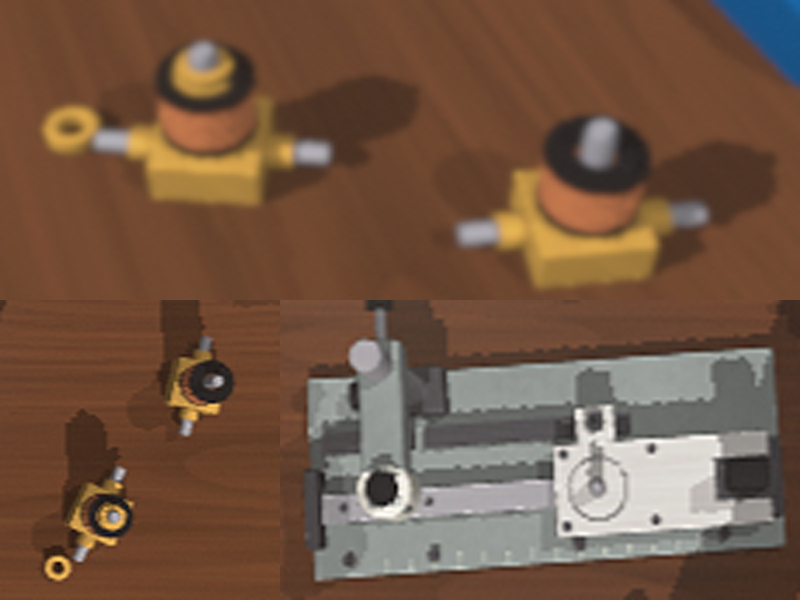

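Run:
```python
from h import *
for n in("top","side"):
    P=np.load(n+"P.npy"); im=np.load(n+"0.npz")["im"]
    box=(P[...,0]>.42)&(P[...,0]<.72)&(P[...,1]<.4)&(P[...,1]>-.15)
    m=box&(P[...,2]>.007)&(P[...,2]<.3)
    k,l,st,ce=cv2.connectedComponentsWithStats(m.astype(np.uint8)); 
    i=1+np.argmax(st[1:,4]); p=P[l==i]
    p=p[(p[:,2]<.06)]
    r=cv2.minAreaRect(p[:,:2].astype(np.float32)*1000); print(n,r)
    g=cv2.boxPoints(r).round(1).tolist(); print(g)
    # mandrel: above deck between .05 and .075 
    for lo,hi in((.036,.044),(.05,.06),(.06,.075),(.08,.1),(.1,.13),(.2,.22)):
        mm=box&(P[...,2]>lo)&(P[...,2]<hi)
        k,l,st,ce=cv2.connectedComponentsWithStats(mm.astype(np.uint8))
        for i in range(1,k):
            if st[i,4]>3: q=P[l==i]; print("  ",lo,st[i,4],ce[i].round(),q.mean(0).round(4),q.min(0).round(3),q.max(0).round(3))
```

```text
top ((580.0704345703125, 113.92350006103516), (160.30471801757812, 390.7635498046875), 4.399621963500977)
[[485.20001220703125, 302.6000061035156], [515.0999755859375, -87.0], [675.0, -74.69999694824219], [645.0, 314.8999938964844]]
   0.036 88 [242. 184.] [0.6319 0.2059 0.0404] [0.614 0.195 0.036] [0.651 0.222 0.044]
   0.036 14 [220. 185.] [0.6282 0.2681 0.0407] [0.619 0.266 0.037] [0.636 0.272 0.044]
   0.036 1310 [308. 208.] [0.5643 0.0202 0.0408] [ 0.524 -0.082  0.036] [0.621 0.104 0.044]
   0.036 5 [209. 206.] [0.567  0.2976 0.0378] [0.565 0.293 0.036] [0.57  0.301 0.039]
   0.036 52 [209. 217.] [0.5359 0.2989 0.0384] [0.514 0.292 0.036] [0.559 0.304 0.043]
   0.05 67 [364. 156.] [ 0.7095 -0.1355  0.0572] [ 0.699 -0.148  0.051] [ 0.72  -0.123  0.06 ]
   0.06 4 [362. 158.] [ 0.7053 -0.1293  0.0626] [ 0.704 -0.133  0.061] [ 0.707 -0.125  0.064]
   0.06 8 [239. 184.] [0.6279 0.2107 0.0686] [0.621 0.209 0.061] [0.635 0.215 0.075]
   0.06 16 [291. 209.] [0.5585 0.0667 0.0674] [0.553 0.063 0.062] [0.565 0.071 0.071]
   0.08 7 [238. 182.] [0.6292 0.21   0.0895] [0.624 0.209 0.083] [0.
[... 1348 characters left out ...]
0.06 36 [312. 144.] [0.6272 0.2119 0.0671] [0.619 0.207 0.06 ] [0.638 0.22  0.074]
   0.06 18 [304. 178.] [0.556  0.0631 0.0648] [0.551 0.058 0.06 ] [0.564 0.066 0.069]
   0.06 74 [325. 207.] [ 0.5625 -0.0639  0.0676] [ 0.554 -0.071  0.06 ] [ 0.577 -0.042  0.075]
   0.08 54 [312. 137.] [0.6277 0.2115 0.0906] [0.619 0.206 0.08 ] [0.639 0.22  0.1  ]
   0.08 123 [325. 198.] [ 0.5644 -0.0574  0.0868] [ 0.554 -0.072  0.08 ] [ 0.577 -0.039  0.09 ]
   0.1 77 [312. 129.] [0.6281 0.2113 0.1157] [0.619 0.206 0.101] [0.639 0.22  0.13 ]
   0.1 75 [283. 134.] [0.5435 0.2022 0.1182] [0.526 0.192 0.105] [0.561 0.216 0.13 ]
   0.2 54 [311.  96.] [0.6285 0.2144 0.2073] [0.619 0.207 0.2  ] [0.641 0.227 0.212]
```

```bash
python3 -m crank '[[[0.39,-0.116,0.03],16.6,0],[[0.39,-0.116,0.03],16.6,0],[[0.39,-0.116,0.03],16.6,0],[[0.39,-0.116,0.03],16.6,0],[[0.39,-0.116,0.03],16.6,0],[[0.39,-0.116,0.03],16.6,0],[[0.39,-0.116,0.03],16.6,0],[[0.39,-0.116,0.03],16.6,0]]' 60
cat >> h.py <<'E'
def to(x,y,z,yaw=4.37):
    s=observe(); R=np.array(s["ee_rot"]); a=np.degrees(np.arctan2(R[1,0],R[0,0]))
    print("t",s["clock"],"pos",np.round(s["tool_pos"],4),"F",np.round(s["force"],2),"w",round(float(s["width"]),4),"yaw",a.round(2),"->shift",tool([x,y,z]).round(4),"turn",round(a-yaw,2))
E
python3 -c "
from h import *
to(.559,-.356,.20)"
```

```text
clock: 0.77
tool_pos: [0.4977, -0.4023, 0.2062]
ee_rot: [[0.997, 0.077, -0.001], [0.077, -0.997, 0.001], [-0.001, -0.001, -1.0]]
force: [0.4, -1.3, 0.1]
width: 0.0852
t 0.7667 pos [ 0.4977 -0.4023  0.2062] F [ 0.37 -1.26  0.15] w 0.0852 yaw 4.42 ->shift [ 0.0647 -0.0414  0.0062] turn 0.05
```

```bash
python3 -m crank '[[[0.055,-0.037,0.006],0,0],[[0.055,-0.037,0.006],0,0],[[0.055,-0.037,0.006],0,0],[[0.055,-0.037,0.006],0,0],[[0.055,-0.037,0.006],0,0]]' >/dev/null
cat >> h.py <<'E'
def wrist_shot(name):
    K,V,_=cal("wrist"); im,d=camera("wrist"); cv2.imwrite(f"pics/{name}.png",im[...,::-1]); np.savez(name+".npz",im=im,d=d,K=K,V=V)
    v,u=np.mgrid[:400,:640]; x=(u-K[0,2])/K[0,0]; y=(v-K[1,2])/K[1,1]; r=np.hypot(x,y)+1e-9
    t=np.tan(np.minimum(r,1.5)); ok=(r<1.4)&(d>0)
    P=np.stack([x/r*t*d,-y/r*t*d,-d,np.ones_like(d)],-1)@np.linalg.inv(V).T
    P=P[...,:3]; P[~ok]=np.nan; np.save(name+"P.npy",P); return im,P,K,V
E
python3 - <<'E'
from h import *
to(.559,-.356,.20)
im,P,K,V=wrist_shot("w1")
print(K[0,0],K[0,2],K[1,2],np.linalg.inv(V)[:3,3])
for lo,hi in((.07,.08),(.086,.1)):
    m=(P[...,2]>lo)&(P[...,2]<hi)&(abs(P[...,0]-.56)<.05)&(abs(P[...,1]+.356)<.05)
    p=P[m]; print(lo,len(p),p.mean(0),p.min(0),p.max(0))
    if len(p)>5: print(cv2.minEnclosingCircle(p[:,:2].astype(np.float32)))
E
```

```text
t 1.1833 pos [ 0.5473 -0.3639  0.2003] F [-0.7  -0.3   0.17] w 0.0853 yaw 4.35 ->shift [ 0.0123 -0.007   0.0003] turn -0.02
309.70691628693146 325.11189581176603 198.60227215603905 [ 0.62723339 -0.3574746   0.34238137]
0.07 1467 [ 0.56042428 -0.35601757  0.07562867] [ 0.53849588 -0.37805345  0.07056836] [ 0.5817913  -0.33556732  0.07998487]
((0.5598103404045105, -0.35661324858665466), 0.02222156524658203)
0.086 192 [ 0.56107392 -0.35670524  0.09382115] [ 0.5547945  -0.36269086  0.08620594] [ 0.56628273 -0.35065053  0.09776567]
((0.5596288442611694, -0.35667067766189575), 0.006352209951728582)
```

View pics/w1.png

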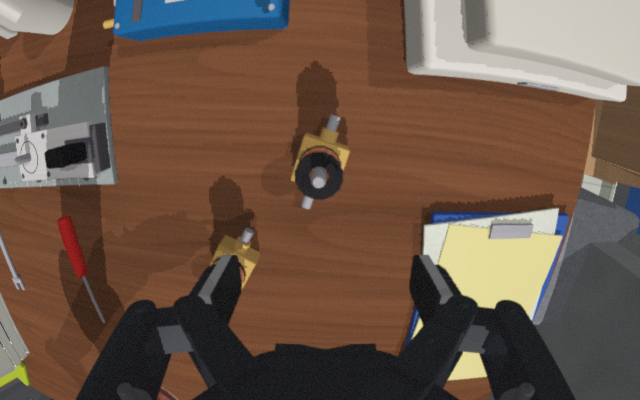

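```bash
python3 -m crank '[[[0.0129,-0.0063,0.0],0,0],[[0.0129,-0.0063,0.04],0,0],[[0.0129,-0.0063,0.08],0,0],[[0.0129,-0.0063,0.08],0,0],[[0.0129,-0.0063,0.08],0,0],[[0.0129,-0.0063,0.08],0,0]]' >/dev/null
python3 -c "
from h import *
to(.5597,-.3566,.045)"
```

```text
t 1.7333 pos [ 0.5619 -0.3569  0.1228] F [-0.35 -0.44  0.99] w 0.0854 yaw 4.35 ->shift [-0.0024 -0.0006  0.0778] turn -0.02
```

```bash
python3 -m crank '[[[-0.0022,-0.0005,0.02],0,0],[[-0.0022,-0.0005,0.045],0,0],[[-0.0022,-0.0005,0.07],0,0],[[-0.0022,-0.0005,0.078],0,0],[[-0.0022,-0.0005,0.078],0,0],[[-0.0022,-0.0005,0.078],0,0]]' >/dev/null
python3 -c "
from h import *
to(.5597,-.3566,.045)"
```

```text
t 2.2333 pos [ 0.5601 -0.3563  0.045 ] F [0.67 0.47 0.48] w 0.0853 yaw 4.4 ->shift [-0.0004  0.0002  0.    ] turn 0.03
```

```bash
python3 -m crank '[[[0,0,0],0,0.4],[[0,0,0],0,0.7],[[0,0,0],0,1],[[0,0,0],0,1],[[0,0,0],0,1],[[0,0,0],0,1],[[0,0,0],0,1],[[0,0,0],0,1]]' 60
python3 -c "
from h import *
to(.5597,-.3566,.045)"
```

```text
clock: 2.9
tool_pos: [0.5598, -0.3562, 0.0445]
ee_rot: [[0.997, 0.077, 0.003], [0.077, -0.997, -0.002], [0.003, 0.002, -1.0]]
force: [-0.8, 0.2, 6.8]
width: 0.0419
t 2.9 pos [ 0.5598 -0.3562  0.0445] F [-0.82  0.23  6.75] w 0.0419 yaw 4.41 ->shift [-0.0001  0.0004 -0.0005] turn 0.04
```

```bash
python3 -m crank '[[[0,0,-0.005],0,1],[[0,0,-0.012],0,1],[[0,0,-0.022],0,1],[[0,0,-0.032],0,1],[[0,0,-0.042],0,1],[[0,0,-0.052],0,1],[[0,0,-0.062],0,1],[[0,0,-0.072],0,1]]'
python3 -m crank '[[[0,0,-0.012],0,1],[[0,0,-0.02],0,1],[[0,0,-0.02],0,1],[[0,0,-0.02],0,1]]'
python3 - <<'E'
from h import *
to(.558,.066,.136)
s=observe(); g=np.array(s["tool_pos"]); print(g)
im,P,K,V=wrist_shot("w2")
im2,d=camera("side"); K2,V2,_=cal("side"); Q=cloud("side",K2,V2,d)
c=cv2.resize(im2[200:360,260:520,::-1],(520,320)); cv2.imwrite("pics/lift.png",np.vstack([np.hstack([c]),cv2.resize(im[...,::-1],(520,325))]))
m=(Q[...,2]>.08)&(Q[...,2]<.17)&(np.hypot(Q[...,0]-g[0],Q[...,1]-g[1])<.024)
o=m&(im2[...,0]>im2[...,2]*1.6); print(o.sum(),Q[o].min(0),Q[o].max(0))
E
```

```text
clock: 3.57
tool_pos: [0.5586, -0.3549, 0.1161]
ee_rot: [[0.997, 0.077, -0.0], [0.077, -0.997, 0.0], [-0.0, -0.0, -1.0]]
force: [-0.5, -0.3, -2.8]
width: 0.0415
clock: 3.9
tool_pos: [0.5589, -0.3554, 0.1355]
ee_rot: [[0.997, 0.077, 0.001], [0.077, -0.997, -0.0], [0.001, 0.001, -1.0]]
force: [-0.2, -0.5, -2.2]
width: 0.0417
t 3.9 pos [ 0.5589 -0.3554  0.1355] F [-0.18 -0.51 -2.18] w 0.0417 yaw 4.42 ->shift [ 0.0316 -0.4202 -0.0007] turn 0.05
[ 0.55887131 -0.35536972  0.13550277]
369 [ 0.53580349 -0.374793    0.12455385] [ 0.56625918 -0.34305449  0.16524202]
```

View pics/lift.png

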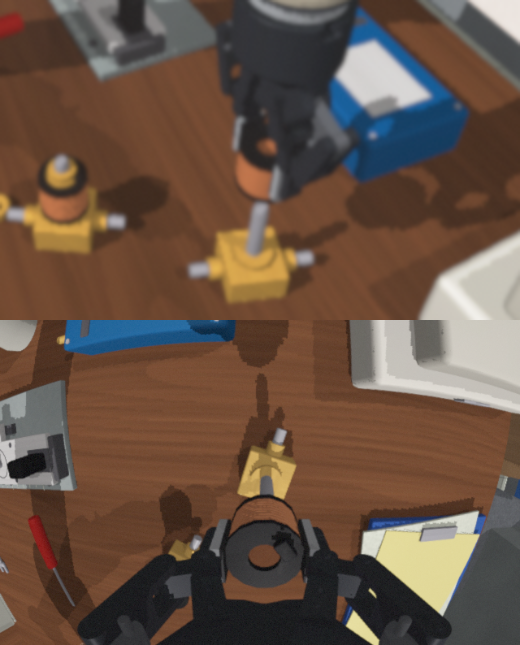

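```bash
cat >> h.py <<'E'
def flange(n):
    P=np.load(n+"P.npy"); im=np.load(n+".npz")["im"].astype(int); g=np.array(observe()["tool_pos"])
    L=(P-g)
    m=(np.hypot(L[...,0],L[...,1])<.024)&(L[...,2]>.022)&(L[...,2]<.042)
    L=L[m]
    for _ in range(6):
        c=np.linalg.lstsq(np.c_[L[:,:2],np.ones(len(L))],L[:,2],rcond=None)[0]; e=L[:,2]-np.c_[L[:,:2],np.ones(len(L))]@c; L=L[abs(e)<max(.0012,1.5*e.std())]
    print("flange slope deg",np.degrees(np.arctan(c[:2])).round(1),"top rel tcp",c[2].round(4),len(L),"circle",cv2.minEnclosingCircle((L[:,:2]*1000).astype(np.float32)))
E
python3 -c "
from h import *
flange('w2')"
```

```text
flange slope deg [-0.1  0.1] top rel tcp 0.0323 4737 circle ((1.0669196844100952, 0.04341195151209831), 23.513322830200195)
```

```bash
python3 -m crank '[[[0.004,-0.04,0],0,1],[[0.008,-0.08,0],0,1],[[0.012,-0.12,0],0,1],[[0.015,-0.16,0],0,1],[[0.018,-0.20,0],0,1],[[0.021,-0.24,0],0,1],[[0.022,-0.24,0],0,1],[[0.022,-0.24,0],0,1]]'
```

```text
clock: 4.67
tool_pos: [0.5623, -0.1093, 0.1341]
ee_rot: [[0.996, 0.085, -0.001], [0.085, -0.996, 0.003], [-0.001, -0.003, -1.0]]
force: [0.0, -1.7, -2.2]
width: 0.0418
```

```bash
python3 -c "
from h import *
to(.558,.066,.136)"
```

```text
t 4.6667 pos [ 0.5623 -0.1093  0.1341] F [ 0.   -1.69 -2.2 ] w 0.0418 yaw 4.88 ->shift [ 0.0106 -0.175  -0.0014] turn 0.51
```

```bash
python3 -m crank '[[[0.003,-0.04,0],0,1],[[0.006,-0.08,0],0,1],[[0.008,-0.12,0],0,1],[[0.009,-0.15,0],0,1],[[0.01,-0.165,0],0,1],[[0.01,-0.165,0],0,1],[[0.01,-0.165,0],0,1],[[0.01,-0.165,0],0,1]]' >/dev/null
python3 - <<'E'
from h import *
to(.558,.066,.136)
im,P,K,V=wrist_shot("w3"); flange("w3")
for lo,hi in((.046,.063),(.063,.072)):
    m=(P[...,2]>lo)&(P[...,2]<hi)&(abs(P[...,0]-.558)<.02)&(abs(P[...,1]-.066)<.02); p=P[m]
    print(lo,len(p),p.mean(0) if len(p) else 0,p.min(0) if len(p) else 0,p.max(0) if len(p) else 0)
E
```

```text
t 5.3333 pos [0.5595 0.0479 0.1345] F [ 0.37 -0.55 -1.41] w 0.0422 yaw 4.21 ->shift [-0.0002 -0.0182 -0.0015] turn -0.16
flange slope deg [-0.1 -0.2] top rel tcp 0.031 4710 circle ((0.32503414154052734, 0.12149906158447266), 23.914396286010742)
0.046 130 [0.56270369 0.06584158 0.05554017] [0.55267439 0.06006222 0.04604524] [0.56508883 0.07323191 0.06294672]
0.063 201 [0.55951213 0.06688059 0.06684985] [0.55283029 0.06126157 0.06301427] [0.56446159 0.07329256 0.07101417]
```

View pics/w3.png

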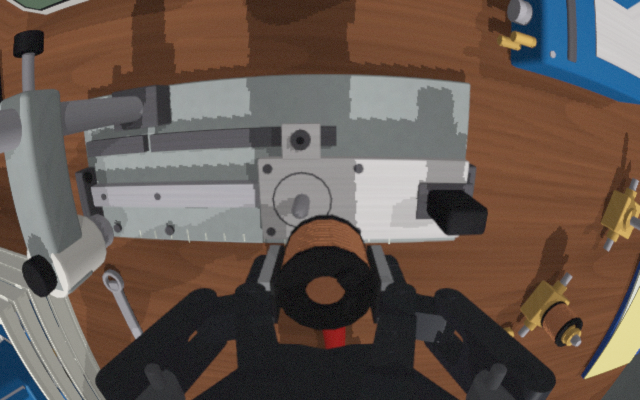

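Run:
```python
from h import *
z=np.load("w3.npz"); K,V,im=z["K"],z["V"],z["im"].astype(int); g=np.array(observe()["tool_pos"])
def ray(u,v):
    x,y=(u-K[0,2])/K[0,0],(v-K[1,2])/K[1,1]; r=np.hypot(x,y); d=np.array([x/r*np.sin(r),-y/r*np.sin(r),-np.cos(r)]); return V[:3,:3].T@d
C=np.linalg.inv(V)[:3,3]
m=((im.sum(2)>150)&(im[...,0]>im[...,2]*1.3)).astype(np.uint8); m[:265]=0; m[318:]=0; m[:,:300]=0; m[:,350:]=0
k,l,st,ce=cv2.connectedComponentsWithStats(m); i=1+np.argmax(st[1:,4]); print(st[i],ce[i])
c=cv2.findContours((l==i).astype(np.uint8),0,2)[0][0][:,0]
Q=[]
for u,v in c:
    d=ray(u,v); t=(g[2]+.0318-C[2])/d[2]; Q.append((C+t*d)[:2])
Q=np.array(Q); print("bore", cv2.minEnclosingCircle(((Q-g[:2])*1000).astype(np.float32)), Q.min(0)-g[:2],Q.max(0)-g[:2])
to(.5588,.0668,.136)
```

```text
[306 276  39  28 806] [324.5719603  289.97890819]
bore ((2.200380325317383, 0.8572172522544861), 8.275359153747559) [-0.00505111 -0.00740294] [0.0095721  0.00907476]
t 5.3833 pos [0.5595 0.0476 0.1346] F [ 0.7  -0.27 -0.47] w 0.0417 yaw 4.16 ->shift [ 0.0006 -0.0192 -0.0014] turn -0.21
```

```bash
python3 -m crank '[[[-0.0008,-0.0186,0],0,1],[[-0.0008,-0.0186,0.0],0,1],[[-0.0008,-0.0186,0.02],0,1],[[-0.0008,-0.0186,0.04],0,1],[[-0.0008,-0.0186,0.045],0,1],[[-0.0008,-0.0186,0.045],0,1],[[-0.0008,-0.0186,0.045],0,1]]' >/dev/null
python3 -c "
from h import *
to(.5573,.0661,.048)"
```

```text
t 5.9667 pos [0.5576 0.0683 0.0901] F [ 0.37 -0.31 -2.26] w 0.042 yaw 4.33 ->shift [-0.0004  0.0022  0.0421] turn -0.04
```

```bash
python3 -m crank '[[[0,0.0015,0.003],0,1],[[0,0.0015,0.008],0,1],[[0,0.0015,0.013],0,1],[[0,0.0015,0.018],0,1],[[0,0.0015,0.023],0,1],[[0,0.0015,0.023],0,1]]' >/dev/null
python3 -c "
from h import *
to(.5573,.0661,.048)"
```

```text
t 6.4667 pos [0.5564 0.068  0.0656] F [ 0.58 -0.35 -2.22] w 0.0419 yaw 4.43 ->shift [0.0008 0.002  0.0176] turn 0.06
```

```bash
python3 -m crank '[[[0,0.001,0.005],0,1],[[0,0.001,0.01],0,1],[[0,0.001,0.014],0,1],[[0,0.001,0.016],0,1],[[0,0.001,0.0175],0,1],[[0,0.001,0.0175],0,1],[[0,0.001,0.0175],0,1]]' >/dev/null
python3 - <<'E'
from h import *
to(.5573,.0661,.048)
im,P,K,V=wrist_shot("w4"); flange("w4")
E
```

```text
t 7.05 pos [0.5574 0.067  0.0493] F [ 0.59 -0.31 -1.11] w 0.0419 yaw 4.42 ->shift [-0.0002  0.0009  0.0013] turn 0.05
flange slope deg [-0.1  0.1] top rel tcp 0.0309 4752 circle ((0.03919369354844093, 0.03809664770960808), 23.87296485900879)
```

View pics/w4.png

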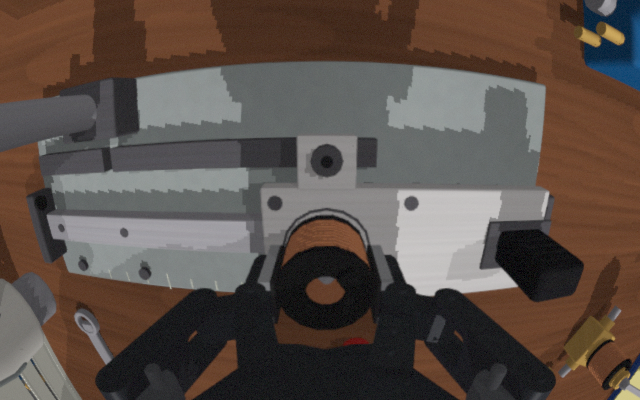

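```bash
python3 -m crank '[[[0,0,0.001],0,1],[[0,0,0.002],0,1],[[0,0,0.002],0,1],[[0,0,0.002],0,1]]'
```

```text
clock: 7.43
tool_pos: [0.5577, 0.0671, 0.0485]
ee_rot: [[0.997, 0.077, 0.001], [0.077, -0.997, 0.0], [0.001, -0.0, -1.0]]
force: [-1.6, 0.1, 5.2]
width: 0.0419
```

```bash
python3 -m crank '[[[0,0,0.001],0,0.7],[[0,0,0],0,0.4],[[0,0,0],0,0.2],[[0,0,0],0,0],[[0,0,0],0,0],[[0,0,0],0,0],[[0,0,0],0,0],[[0,0,0],0,0]]' 
python3 -m crank '[[[0,0,-0.01],0,0],[[0,0,-0.03],0,0],[[0,0,-0.06],0,0],[[0,0,-0.09],0,0],[[0,0.03,-0.09],0,0],[[0,0.07,-0.09],0,0],[[0,0.10,-0.09],0,0],[[0,0.10,-0.09],0,0]]'
python3 - <<'E'
from h import *
im,P,K,V=wrist_shot("w5")
for n,c,lo,hi,r in(("coil",(.558,.066),.074,.085,.03),("handle",(.567,-.054),.083,.095,.03),("mandtip",(.558,.066),.06,.072,.008)):
    m=(P[...,2]>lo)&(P[...,2]<hi)&(abs(P[...,0]-c[0])<r)&(abs(P[...,1]-c[1])<r); p=P[m]
    if len(p)>3:print(n,len(p),p.mean(0).round(4),p.min(0).round(4),p.max(0).round(4),cv2.minAreaRect((p[:,:2]*1000).astype(np.float32)),cv2.minEnclosingCircle((p[:,:2]*1000).astype(np.float32)))
to(.567,-.053,.14)
E
```

```text
clock: 8.1
tool_pos: [0.5573, 0.067, 0.0471]
ee_rot: [[0.997, 0.077, -0.0], [0.077, -0.997, 0.0], [-0.0, -0.0, -1.0]]
force: [-0.6, -0.7, -0.5]
width: 0.0856
clock: 8.77
tool_pos: [0.5653, -0.043, 0.1387]
ee_rot: [[0.998, 0.065, 0.002], [0.065, -0.998, -0.007], [0.002, 0.008, -1.0]]
force: [0.2, -0.6, 0.1]
width: 0.0852
coil 1980 [0.5588 0.066  0.0797] [0.5355 0.0454 0.074 ] [0.5797 0.0891 0.085 ] ((557.6442260742188, 67.48722839355469), (43.230079650878906, 44.0899772644043), 49.608543395996094) ((557.422119140625, 67.22241973876953), 22.558929443359375)
handle 1536 [ 0.569  -0.0522  0.0888] [ 0.5562 -0.0702  0.0831] [ 0.579  -0.035   0.0916] ((567.920654296875, -52.406429290771484), (22.024133682250977, 34.02381896972656), 6.307392120361328) ((567.89990234375, -52.63447189331055), 18.46715545654297)
mandtip 31 [0.5528 0.0717 0.0668] [0.55   0.0668 0.06  ] [0.5581 0.074  0.0716] ((554.1298828125, 70.92489624023438), (4.510737895965576, 9.28506088256836), 43.23329162597656) ((554.165283203125, 70.94839477539062), 4.744472980499268)
t 8.8167 pos [ 0.5651 -0.0385  0.1384] F [ 0.19  1.26 -0.1 ] w 0.0856 yaw 3.91 ->shift [ 0.0009  0.0146 -0.0016] turn -0.46
```

View pics/w5.png

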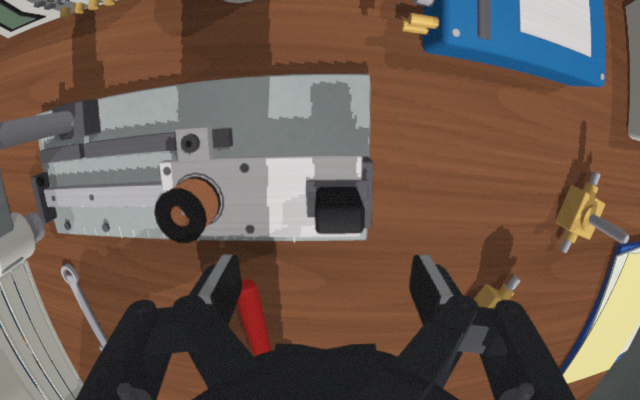

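```bash
python3 -m crank '[[[0.002,0.0115,0],0,0],[[0.002,0.0115,0],0,0],[[0.002,0.0115,0],0,0],[[0.002,0.0115,0],0,0]]' >/dev/null
python3 -c "
from h import *
to(.568,-.0525,.055)"
```

```text
t 9.15 pos [ 0.568  -0.0427  0.1373] F [-0.41 -0.42  0.46] w 0.0855 yaw 4.52 ->shift [-0.0007  0.0098  0.0823] turn 0.15
```

```bash
python3 -m crank '[[[0,0.009,0.02],0,0],[[0,0.009,0.04],0,0],[[0,0.009,0.06],0,0],[[0,0.009,0.075],0,0],[[0,0.009,0.082],0,0],[[0,0.009,0.082],0,0],[[0,0.009,0.082],0,0]]' >/dev/null
python3 -c "
from h import *
to(.568,-.0525,.055)"
```

```text
t 9.7333 pos [ 0.5689 -0.0523  0.0555] F [-0.47  1.28  0.73] w 0.0852 yaw 4.48 ->shift [-0.0009  0.0002  0.0005] turn 0.11
```

```bash
python3 -m crank '[[[0,0,0],0,0.4],[[0,0,0],0,0.7],[[0,0,0],0,1],[[0,0,0],0,1],[[0,0,0],0,1],[[0,0,0],0,1],[[0,0,0],0,1],[[0,0,0],0,1]]' 80
python3 -m crank '[[[0,-0.01,0],0,1],[[0,-0.025,0],0,1],[[0,-0.045,0],0,1],[[0,-0.06,0],0,1],[[0,-0.075,0],0,1],[[0,-0.09,0],0,1],[[0,-0.10,0],0,1],[[0,-0.10,0],0,1]]'
python3 -c "
from h import *
to(.568,-.0525,.055)"
```

```text
clock: 10.4
tool_pos: [0.569, -0.0532, 0.0562]
ee_rot: [[0.997, 0.077, 0.001], [0.077, -0.997, -0.0], [0.001, 0.0, -1.0]]
force: [-1.9, -0.3, 6.1]
width: 0.0329
clock: 11.07
tool_pos: [0.5614, 0.0493, 0.0562]
ee_rot: [[0.997, 0.078, 0.001], [0.078, -0.997, 0.002], [0.002, -0.002, -1.0]]
force: [-1.1, 1.5, 6.1]
width: 0.0328
t 11.0667 pos [0.5614 0.0493 0.0562] F [-1.13  1.53  6.09] w 0.0328 yaw 4.49 ->shift [-0.0013  0.102   0.001 ] turn 0.12
```

```bash
f(){ python3 -c "
from h import *
s=observe();b=np.array([-.0767,.997,0]);p=np.array(s['tool_pos']);print(round(s['clock'],2),'trav',(p@b-np.array([.569,-.0532,0])@b).round(4),'Falong',(np.array(s['force'])@b).round(2),'Fx,z',np.round(s['force'],1)[[0,2]])"; }; declare -f f > f.sh
f
python3 -m crank '[[[0,-0.006,0],0,1],[[0,-0.012,0],0,1],[[0,-0.015,0],0,1],[[0,-0.015,0],0,1]]' >/dev/null; f
python3 -m crank '[[[0,-0.001,0],0,1],[[0,-0.0015,0],0,1],[[0,-0.0015,0],0,1]]' >/dev/null; f
python3 -m crank '[[[0,-0.001,0],0,1],[[0,-0.0015,0],0,1],[[0,-0.0015,0],0,1]]' >/dev/null; f
python3 -m crank '[[[0,-0.001,0],0,1],[[0,-0.0015,0],0,1],[[0,-0.0015,0],0,1]]' >/dev/null; f
python3 -m crank '[[[0,-0.001,0],0,1],[[0,-0.0015,0],0,1],[[0,-0.0015,0],0,1]]' >/dev/null; f
```

```text
11.07 trav 0.1028 Falong 1.61 Fx,z [-1.1  6.1]
11.4 trav 0.1149 Falong -0.27 Fx,z [0.3 5.1]
11.65 trav 0.1153 Falong -2.61 Fx,z [-0.8  5.2]
11.9 trav 0.1163 Falong -2.96 Fx,z [0.  5.6]
12.15 trav 0.1178 Falong -2.8 Fx,z [-0.9  5.4]
12.4 trav 0.1193 Falong -3.17 Fx,z [0.2 6.7]
```

```bash
. ./f.sh
python3 -m crank '[[[0,-0.001,0],0,1],[[0,-0.0015,0],0,1],[[0,-0.0015,0],0,1]]' >/dev/null; f
python3 -m crank '[[[0,-0.001,0],0,1],[[0,-0.0015,0],0,1],[[0,-0.0015,0],0,1]]' >/dev/null; f
python3 -m crank '[[[0,-0.001,0],0,1],[[0,-0.0015,0],0,1],[[0,-0.0015,0],0,1]]' >/dev/null; f
python3 -m crank '[[[0,-0.001,0],0,1],[[0,-0.0015,0],0,1],[[0,-0.0015,0],0,1]]' >/dev/null; f
python3 -m crank '[[[0,-0.001,0],0,1],[[0,-0.0015,0],0,1],[[0,-0.0015,0],0,1]]' >/dev/null; f
python3 -m crank '[[[0,-0.001,0],0,1],[[0,-0.0015,0],0,1],[[0,-0.0015,0],0,1]]' >/dev/null; f
```

```text
12.65 trav 0.1209 Falong -3.07 Fx,z [-0.8  4.8]
12.9 trav 0.1224 Falong -3.18 Fx,z [1.  5.3]
13.15 trav 0.1237 Falong -2.9 Fx,z [-0.5  6. ]
13.4 trav 0.1252 Falong -3.25 Fx,z [-0.1  5.4]
13.65 trav 0.1268 Falong -3.47 Fx,z [-0.   5.4]
13.9 trav 0.1284 Falong -3.49 Fx,z [0.3 4.9]
```

```bash
. ./f.sh
python3 -m crank '[[[0,-0.001,0],0,1],[[0,-0.0015,0],0,1],[[0,-0.0015,0],0,1]]' >/dev/null; f
python3 -m crank '[[[0,-0.001,0],0,1],[[0,-0.0015,0],0,1],[[0,-0.0015,0],0,1]]' >/dev/null; f
python3 -m crank '[[[0,-0.001,0],0,1],[[0,-0.0015,0],0,1],[[0,-0.0015,0],0,1]]' >/dev/null; f
python3 -m crank '[[[0,-0.001,0],0,1],[[0,-0.0015,0],0,1],[[0,-0.0015,0],0,1]]' >/dev/null; f
```

```text
14.15 trav 0.1299 Falong -3.26 Fx,z [0.  5.6]
14.4 trav 0.1314 Falong -2.56 Fx,z [-0.2  4.7]
14.65 trav 0.1328 Falong -3.37 Fx,z [-0.6  5.2]
14.9 trav 0.1343 Falong -2.82 Fx,z [-0.4  5.2]
```

```bash
. ./f.sh
python3 -m crank '[[[0,-0.001,0],0,1],[[0,-0.0015,0],0,1],[[0,-0.0015,0],0,1]]' >/dev/null; f
python3 -m crank '[[[0,-0.001,0],0,1],[[0,-0.0015,0],0,1],[[0,-0.0015,0],0,1]]' >/dev/null; f
python3 -m crank '[[[0,-0.001,0],0,1],[[0,-0.0015,0],0,1],[[0,-0.0015,0],0,1]]' >/dev/null; f
```

```text
15.15 trav 0.1358 Falong -3.53 Fx,z [-0.1  5.5]
15.4 trav 0.1373 Falong -3.94 Fx,z [-0.8  5.2]
15.65 trav 0.1389 Falong -4.12 Fx,z [-1.1  5.4]
```

```bash
. ./f.sh
python3 -m crank '[[[0,-0.001,0],0,1],[[0,-0.001,0],0,1],[[0,-0.001,0],0,1]]' >/dev/null; f
```

```text
15.9 trav 0.1402 Falong -3.42 Fx,z [0.4 5.2]
```

```bash
. ./f.sh
python3 -m crank '[[[0,-0.001,0],0,1],[[0,-0.0015,0],0,1],[[0,-0.0015,0],0,1]]' >/dev/null; f
python3 -m crank '[[[0,-0.001,0],0,1],[[0,-0.0015,0],0,1],[[0,-0.0015,0],0,1]]' >/dev/null; f
python3 -m crank '[[[0,-0.001,0],0,1],[[0,-0.0015,0],0,1],[[0,-0.0015,0],0,1]]' >/dev/null; f
```

```text
16.15 trav 0.1413 Falong -3.49 Fx,z [0.3 5.2]
16.4 trav 0.1431 Falong -3.28 Fx,z [-0.7  4.9]
16.65 trav 0.1458 Falong -0.87 Fx,z [0.  5.3]
```

```bash
. ./f.sh
python3 -m crank '[[[0,-0.0007,0],0,1],[[0,-0.0007,0],0,1],[[0,-0.0007,0],0,1]]' >/dev/null; f
python3 -m crank '[[[0,-0.0007,0],0,1],[[0,-0.0007,0],0,1],[[0,-0.0007,0],0,1]]' >/dev/null; f
```

```text
16.9 trav 0.1469 Falong -0.64 Fx,z [-1.3  4.6]
17.15 trav 0.1473 Falong -0.82 Fx,z [0.1 5.2]
```

```bash
. ./f.sh
python3 -m crank '[[[0,-0.0007,0],0,1],[[0,-0.0007,0],0,1],[[0,-0.0007,0],0,1]]' >/dev/null; f
python3 -m crank '[[[0,-0.0007,0],0,1],[[0,-0.0007,0],0,1],[[0,-0.0007,0],0,1]]' >/dev/null; f
```

```text
17.4 trav 0.1474 Falong -1.35 Fx,z [-0.7  5.1]
17.65 trav 0.1476 Falong -3.23 Fx,z [0.3 5. ]
```

```bash
. ./f.sh
python3 -m crank '[[[0,-0.0006,0],0,1],[[0,-0.0006,0],0,1],[[0,-0.0006,0],0,1]]' >/dev/null; f
python3 -m crank '[[[0,-0.0006,0],0,1],[[0,-0.0006,0],0,1],[[0,-0.0006,0],0,1]]' >/dev/null; f
```

```text
17.9 trav 0.1478 Falong -2.68 Fx,z [-0.3  5.2]
18.15 trav 0.1479 Falong -4.35 Fx,z [0.3 4.6]
```

```bash
. ./f.sh
python3 -m crank '[[[0,0.001,0],0,1],[[0,0.0018,0],0,1],[[0,0.0018,0],0,1],[[0,0.0018,0],0,1]]' 100 >/dev/null; f
python3 - <<'E'
from h import *
im,P,K,V=wrist_shot("w6"); im2,d=camera("side"); im3,_=camera("top")
cv2.imwrite("pics/fin.png",np.vstack([cv2.resize(im2[60:300,220:460,::-1],(400,400)),]) if 0 else np.hstack([cv2.resize(im[...,::-1],(448,280)),cv2.resize(im2[80:250,230:420,::-1],(313,280))]))
cv2.imwrite("pics/top_fin.png",im3[...,::-1])
m=(P[...,2]>.074)&(P[...,2]<.085)&(abs(P[...,0]-.547)<.03)&(abs(P[...,1]-.214)<.03); p=P[m]
if len(p): print("coil",len(p),np.median(p,0),cv2.minEnclosingCircle((p[:,:2]*1000).astype(np.float32)))
to(.558,.095,.056)
E
```

```text
18.48 trav 0.1477 Falong -2.36 Fx,z [0.4 6.1]
coil 3037 [0.5497066  0.21053676 0.07959658] ((546.16162109375, 213.83908081054688), 23.19243049621582)
t 18.6333 pos [0.558  0.0941 0.0563] F [-0.37 -2.31  5.55] w 0.033 yaw 4.37 ->shift [ 0.     -0.0009  0.0003] turn 0.0
```

View pics/fin.png

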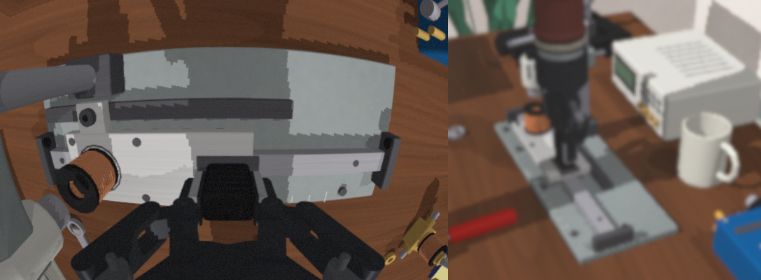

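```bash
. ./f.sh
python3 - <<'E'
from h import *
R=np.array([[.997,.0767],[-.0767,.997]]); o=np.array([.5522,.136])
for n in("w3P","w6P","w4P","topP","sideP"):
    P=np.load(n+".npy"); B=(P[...,:2]-o)@R.T
    for lo,hi in((.1,.125),(.125,.15),(.15,.2),(.2,.215)):
        m=(P[...,2]>lo)&(P[...,2]<hi)&(abs(B[...,0])<.03)&(B[...,1]>.02)&(B[...,1]<.12); p=B[m]
        if len(p)>10: print(n,lo,len(p),np.median(p,0).round(4),np.percentile(p,2,axis=0).round(4),np.percentile(p,98,axis=0).round(4))
E
python3 -m crank '[[[0,0.001,0],0,1],[[0,0.001,0],0,1],[[0,0.001,0],0,1],[[0,0.001,0],0,1]]' >/dev/null; f
python3 -m crank '[[[0,0.001,0],0,1],[[0,0.001,0],0,1],[[0,0.001,0],0,1],[[0,0.001,0],0,1]]' >/dev/null; f
python3 -m crank '[[[0,0.001,0],0,1],[[0,0.001,0],0,1],[[0,0.001,0],0,1],[[0,0.001,0],0,1]]' >/dev/null; f
```

```text
w3P 0.1 378 [0.0065 0.0666] [-0.0075  0.0641] [0.0137 0.0777]
w3P 0.125 1365 [0.0083 0.0602] [-0.0125  0.057 ] [0.0282 0.0694]
w3P 0.15 3912 [0.0089 0.065 ] [-0.0135  0.0574] [0.029  0.0878]
w6P 0.1 1269 [0.0083 0.0672] [-0.0065  0.0639] [0.0141 0.0808]
w6P 0.125 4000 [0.0109 0.0605] [-0.0114  0.0226] [0.0282 0.075 ]
w6P 0.15 4310 [0.0098 0.0606] [-0.0093  0.0219] [0.0286 0.0775]
w4P 0.1 1261 [0.0071 0.0669] [-0.0074  0.0635] [0.0139 0.08  ]
w4P 0.125 2617 [0.0052 0.0595] [-0.0124  0.0562] [0.0193 0.0708]
w4P 0.15 448 [-0.0084  0.0645] [-0.0242  0.0566] [0.0049 0.0834]
topP 0.125 23 [-0.003   0.0615] [-0.0175  0.0575] [0.019  0.0733]
topP 0.15 282 [0.0052 0.0748] [-0.0165  0.0585] [0.029  0.0942]
sideP 0.1 52 [-0.0037  0.0671] [-0.0133  0.0609] [0.0095 0.0797]
sideP 0.125 143 [-0.0034  0.0615] [-0.0197  0.0559] [0.028  0.0767]
sideP 0.15 259 [0.0014 0.0653] [-0.0187  0.0565] [0.0289 0.0871]
18.97 trav 0.1474 Falong -0.08 Fx,z [0.  5.5]
19.3 trav 0.147 Falong 0.91 Fx,z [-0.2  4.8]
19.63 trav 0.1467 Falong 2.08 Fx,z [-0.8  4.8]
```

```bash
. ./f.sh
python3 -m crank '[[[0,-0.001,0],0,1],[[0,-0.0022,0],0,1],[[0,-0.0022,0],0,1],[[0,-0.0022,0],0,1]]' >/dev/null; f
python3 -m crank '[[[0,0,0],0,1],[[0,0,0],0,1],[[0,0,0],0,1],[[0,0,0],0,1]]'; f
python3 - <<'E'
from h import *
K,V,_=cal("top"); im,d=camera("top"); a=np.load("top0.npz")["im"].astype(int)
D=(abs(im-a).sum(2)>90).astype(np.uint8); D=cv2.morphologyEx(D,cv2.MORPH_OPEN,np.ones((4,4),np.uint8))
k,l,st,ce=cv2.connectedComponentsWithStats(D); print([s.tolist() for s in st[1:] if s[4]>30])
E
```

```text
19.97 trav 0.1474 Falong -0.88 Fx,z [0.2 5.8]
clock: 20.3
tool_pos: [0.558, 0.0938, 0.0563]
ee_rot: [[0.997, 0.077, 0.002], [0.077, -0.997, 0.0], [0.002, 0.0, -1.0]]
force: [-0.3, -0.7, 6.4]
width: 0.0327
20.3 trav 0.1474 Falong -0.67 Fx,z [-0.3  6.4]
[[246, 72, 20, 70, 870], [470, 119, 19, 42, 593], [384, 127, 35, 26, 753], [493, 130, 43, 44, 1444], [394, 153, 8, 5, 40], [362, 157, 26, 7, 153], [237, 177, 107, 57, 3088], [249, 178, 38, 16, 482], [434, 204, 18, 16, 186], [330, 220, 17, 8, 117], [297, 226, 9, 4, 36], [497, 234, 7, 13, 74], [209, 304, 14, 14, 131], [274, 308, 7, 15, 76], [277, 328, 7, 6, 40], [589, 337, 51, 42, 1303], [560, 356, 19, 19, 243], [580, 368, 9, 7, 45]]
```

View pics/top_fin.png

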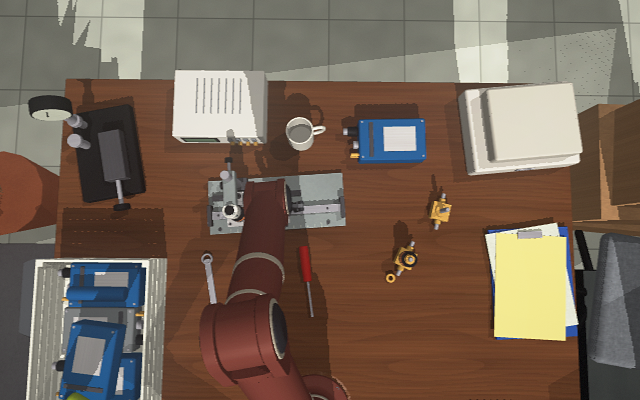

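The final top view shows all the bystanders in their places: spanner (208,275), screwdriver (306,280), mug (300,132), nut (390,278). The first valve's stem is bare at (440,210) and the arm is holding the handle.

```bash
python3 -c "
from station import hand_in
print(hand_in())"
```

```text
the job is handed in; nothing more can be done
None
```

The job is handed in. The coil is off the bare stem and fully home on the mandrel, let go of. The carriage is in its notch with the gripper still holding the handle, the grip set to 100 N. It took about 20 s of the 61 s.

- **Coil:** its top measured 79.6 mm above the desk with the carriage in the notch, against 80 mm when fully seated.
- **Detent:** the drag along the rail fell from about 3.3 N to 0.7 N at about 0.145 m of travel from where it started. It then held at 0.1474 m. Commanding a few millimetres either way moved it only about 0.6 mm. I did not push it to the full 8 to 11 N, so the notch was felt but its holding force was not tested.
- **Probe:** the mandrel lies at 77.6 mm along the bed and the probe's axis at about 77.8 mm, from the camera images.
- **At the end:** the push along the rail was about 0.7 N. A steady 6 N upward force on the tool has been there since the fingers closed on the handle.
- **Other things on the desk:** comparing the first and last top views by pixels flagged several changed patches, one of them by the spanner. In the picture they looked like the arm and its shadow, and nothing had visibly moved. I did not measure each bystander's position again.

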